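# Draw the gauge plate out from under a stack on a goldsmith's bench

### The arm

A 6-joint arm with a two-finger parallel gripper is mounted at the origin on the work surface. World frame = base frame: x ahead of the robot, y to its left, z up, the work surface at z = 0. Lengths are in mm, angles in rad, forces in N, time in s.
With the tool pointing down it reaches from about 275 to 1000 mm from the base axis. Payload 8.4 kg.
Tool frame: the origin (TCP) lies midway between the tips of the shut fingers; the grasp point (between the pads) lies 19 mm behind it; z points along the fingers, y is the direction in which the jaws open and shut (so a half turn about z gives the same grasp; the last joint's range is limited). The gripper opens to 85 mm and grips with 20 to 120 N. Pads are 22 mm wide; open, the fingers measure 114 mm over their backs; the gripper's body (76 mm by 85 mm) begins 54 mm behind the grasp point. The pads swing forward as they close: fully open they stand 13 mm farther back than shut.
Start: joints at [1.106, 0.353, 1.633, -0, 1.155, -0.002], TCP at [279.034, 559.257, 231.281] pointing down, gripper open.
Joint ranges: [-2.63, 2.63], [-0.92, 2.1], [0.06, 2.66], [-1.3, 4.44], [0, 2.69], [-3.02, 3.02]. Speed limits (rad/s): [2.22, 2.22, 2.79, 3.14, 3.14, 3.14].

### API

Orientations are given as [roll, pitch, yaw] about the fixed x, y, z axes, in that order (R = Rz(yaw) Ry(pitch) Rx(roll)).
In Python, from rig import * gives the robot as it stands.
- The arm moves only by the tool play_rows, never from a script. Its argument "moves" is a list of rows, each a list of 3 entries, a list of its own where there are three numbers: the shift along the tool's x, y, z in m, then the turn, a rotation vector about the tool's x, y, z in rad, then the opening in per cent of the stroke, from 0 (shut) to 100 (fully open). In form: [[[x, y, z], [rx, ry, rz], fingers], ...]. A call has 1 to 20 rows; each row shifts and turns the commanded pose from where the row before left it, along the tool's axes as they then stand; what a row does not reach is not made up. A row lasts 1/10 s, in which the tool goes at most 50 mm and 8.59 degrees, less where a joint would pass 70% of its speed; a pose out of reach is approached as far as the arm can. A call is refused whole if a number of a shift passes 0.05 or a number of a turn 0.15, either way. A call with a gripper value outside its range is refused whole. The fingers move at their own pace and stop on an object; "squeeze" is the grip in N (left out, the last holds). Time passes only in rows, so rows that do not move let the fingers close. It gives the time, the measured TCP pose, the force and the opening at its end, in the units of the state.
- sense(): the state, without advancing time (a new reading comes with each control period).
- grab_frame(name): name is "side" or "top"; returns a dict with "pixels" (384x512x3 uint8, red, green, blue), "intrinsics" (3x3 intrinsics, pixels), "R" (3x3) and "t" (3): a world point X has camera coordinates R X + t. Camera axes: x right, y down, z forward; pixel columns grow to the right and rows downward; lengths in mm; the calibration is good to about 2 mm. A picture is of the moment at which its call begins. There is no depth.
- sign_off(): hands the job in, once; it reports no verdict.
The state is a dict: "clock": time; "qpos": joint angles; "qvel": joint speeds; "joint_efforts": joint torques, N m; "eef_pos": TCP position; "tcp_rot": TCP orientation; "contact_force": force on the tool from outside, world axes, zero at the start; "wrist_torque": the same for the moment, N m; "opening": opening from 0.0 (shut) to 1.0 (fully open).
Only numpy, scipy, OpenCV 4.12 (cv2) and the standard library are available. Lean on these libraries where they do the work, as an engineer would, in place of code of your own. Each camera call takes 0.05 s, during which the arm holds its last target. There are 200 camera calls.

### The job

Draw the flat aluminium gauge plate by its tang out from under the stack, straight out through the gap between the two brass guides, feeling your way so that it is never forced against them and the stack stays standing on its wooden bed, untouched by the gripper. Then lay the plate down flat, lengthwise in the middle of the blue felt pad, without dropping it, and leave the other things on the bench alone.

Things in the scene. Friction and masses are not known exactly. Their poses are not given: they have to be found in the camera images.
- plate_tang (a point): Grip point on the flat gauge plate's tang: on its centre line, half-way up, 20 mm from the tang end. Loose aluminium plate, 164 mm long, 6 thick, 100 g. Its x runs from tang end to wide end: tang 20 wide and 94 long, then square shoulders to a body 50 wide and 70 long. The tang juts out of the bed over thin air, so fingers can reach past and below its edges.
- plate_mid (a point): Middle of the same plate's length, on its centre line, half-way up; x lengthwise towards the wide end, z up. 62 mm from plate_tang, which starts some 46 to 50 mm in front (-x) of the fence's origin.
- plate_rear (a point): Middle of the wide end's edge of the same plate, half-way up; 82 mm beyond plate_mid.
- fence: Fence along the bed's front edge. Origin at the height of the bed's top, mid-fence; x points in under the stack (draw the plate along -x), y along the fence. On it two slippery polished brass guide blocks, each from x = -16 to 8 mm, 28 (y) and 24 high, leave a gap of 52 mm for the 50 wide plate body. A steel rail runs 10 to 18 mm in front of it, its top 4 below the bed's top. See fence_gap.
- bed: Fixed dark wooden bed under plate and stack, 150 mm along x, 190 along y, 20 high. Origin on the table straight below the fence's origin, same axes; it reaches from x = -10 to x = 140 mm. The plate's underside is 20 mm above the table.
- block: Pale wooden block 64 x 100 x 22 mm, lowest of the stack, lying on the plate. Origin: middle of its underside, about 44 mm behind the fence's origin. When the plate is drawn it slides along until the guides hold it back; once the plate is out it drops 6 mm on to the bed. The stack weighs 0.5 to 1 kg; drawing takes some 5 to 15 N.
- anvil: Steel bench block, 56 x 56 x 18 mm, on the wooden block. Origin: middle of its underside.
- dome: Round brass punch stand, 42 mm across and 22 mm high, on top of the stack, whose top is 88 mm above the table at the start. Origin: middle of its underside.
- pad: Fixed blue felt pad lying on the bench, 200 mm along x, 110 mm along y, 4 mm thick. Origin: middle of its underside on the table. Its x is its length.
- spool: Bystander: small brass spool, 28 mm across, 23 mm high, standing on the bed behind the stack. Origin: middle of its underside.
- cup: Bystander: small steel stand, 36 mm across, 21 mm high, beyond the far end of the pad. Origin: middle of its underside.
- glass: Bystander: drinking glass, 68 mm across, 90 mm high, at the far side. Origin: middle of its underside.
- hammer: Bystander: hammer lying on the right of the bench, 220 mm long. Origin about its middle.
- driver: Bystander: red screwdriver lying on the left of the bench, 160 mm long. Origin about its middle.
- fence_gap (a point): Same point as the fence's origin. The gap between the guides is NOT always centred here: the pair is clamped up to 12 mm to either side along y, not measured; feel (or see) it. If the plate is off it, after 14 to 24 mm of drawing a shoulder butts on a guide's rear face and the pull climbs above plain friction: stop, ease back 1 or 2 mm, shift the plate sideways by 2, try again. 20 N there is forcing it.
- ring: Bystander: brass ring, 26 mm across, 10 mm high, lying on the left of the bench. Origin: middle of its underside.
There are look-alikes about, which are no part of the job. What is shaped like the anvil but pink is not meant.

How it is judged (in metres and radians):
On the way:
1. the plate is drawn right out between the guides, still low and level, with the stack left standing on the bed (x of plate_rear in the frame of fence between -0.08 and 0.006 m and z of plate_rear in the frame of fence below 0.02 m and y of plate_rear in the frame of fence between -0.03 and 0.03 m and z of block in the frame of fence below 0.004 m and angle between each of block, anvil, dome's own z axis and vertical below 0.06 rad and horizontal distance between anvil and block below 0.018 m and horizontal distance between dome and anvil below 0.018 m), for 0.1 s.
At the end, for the whole second after the job is handed in: Plate flat on the pad, at rest, let go, its middle within 25 mm along and 20 mm across of the pad's, its length within 0.2 rad of the pad's. Stack at rest on the bed, moved under 35 mm, each piece upright (0.06 rad) and within 18 mm of centre on the one below (x of plate_mid in the frame of pad between -0.025 and 0.025 m and y of plate_mid in the frame of pad between -0.02 and 0.02 m and angle between the x axis of plate_mid and the x axis of pad, either way round below 0.2 rad and angle between each of plate_mid, block, anvil, dome's own z axis and vertical below 0.06 rad and height (world z) of plate_mid below 0.012 m and linear speed of each of plate, dome below 0.02 m/s and z of block in the frame of fence below 0.004 m and distance of block from where it was at the start of the episode below 0.035 m and horizontal distance between anvil and block below 0.018 m and horizontal distance between dome and anvil below 0.018 m); the robot touches nothing.
It fails at once if the plate is forced against the fence or its guides (more than 20 N) (contact force between plate and fence above 25 N).
It fails at once if the stack topples (a piece tilts beyond 0.35 rad) (angle between any of block, anvil, dome's own z axis and vertical above 0.35 rad).
It fails at once if the robot touches the stack (more than 1 N) (contact force between any of block, anvil, dome and the fingers above 1 N or contact force between any of block, anvil, dome and the arm above 1 N).
It fails at once if the plate is dropped (falls freely faster than 0.45 m/s) (contact force between the fingers and plate below 0.1 N and linear speed of plate above 0.45 m/s).
It fails at once if a bystander is moved by more than 30 mm (distance of any of ring, glass, spool, cup, hammer, driver from where it was at the start of the episode above 0.03 m).
It also fails if it takes over 72 s, if anything falls off the work surface, if the arm or the gripper's body presses on something with over 40 N, if the wrist force passes 120 N, or if a joint passes its speed limit or range.

## Working session

There is one attempt and no reset: what is moved stays moved. The work goes in short steps, Python scripts to look and compute and a tool call to move; the robot and the scene stay as the last step left them, time stands still between calls to the robot, and variables do not carry over. Pictures are saved under pics/ and viewed, about 8 in all and at most 12, crops included, and the job is handed in when it is done.

Besides the shell and the picture viewer there is one more tool, called after "Call:" by a JSON object that holds its "name" and its "arguments", one argument or row to a line. play_rows: Moves the arm, as the interface text tells. Its arguments: {"type":"object","properties":{"moves":{"type":"array"},"squeeze":{"type":"number"}},"required":["moves"]}

```bash
mkdir -p pics; ls
cat > h.py <<'E'
from rig import *
import numpy as np, cv2
def ray(f,u,v):
    K,R,t=map(np.array,(f["intrinsics"],f["R"],f["t"]))
    d=R.T@np.linalg.inv(K)@np.array([u,v,1.]); return -R.T@t, d
def onz(f,u,v,z):
    c,d=ray(f,u,v); return c+d*(z-c[2])/d[2]
def pix(f,X):
    K,R,t=map(np.array,(f["intrinsics"],f["R"],f["t"])); p=K@(R@np.array(X,float)+t); return p[:2]/p[2]
E
python3 - <<'E'
from h import *
a=grab_frame("top");b=grab_frame("side")
import pickle;pickle.dump((a,b),open("f0.pkl","wb"))
for n,f in(("top",a),("side",b)):
    cv2.imwrite(f"pics/{n}0.png",cv2.resize(f["pixels"][...,::-1],(800,600),interpolation=cv2.INTER_CUBIC)); print(n,ray(f,256,192))
print(sense())
E
```

```text
pics
top (array([ 487.59209496,  -27.47612998, 1149.71080087]), array([ 0.12145026, -0.00298027, -0.99263546]))
side (array([  14.5467416 , -655.81378105,  665.12018938]), array([ 0.56961108,  0.59704054, -0.56512567]))
{'clock': 0.1, 'qpos': array([ 1.10557384e+00,  3.53569693e-01,  1.63402481e+00, -1.32332338e-07,
        1.15521831e+00, -2.40914778e-03]), 'qvel': array([-0.00159769, -0.00139635, -0.00325596, -0.00011016, -0.00079179,
        0.00175548]), 'joint_efforts': array([-7.98673573e-04, -6.06351542e+01, -3.42815816e+01, -5.06959304e-05,
        3.96438612e-03,  7.71414830e-05]), 'eef_pos': array([278.86221816, 558.87893667, 230.65746281]), 'tcp_rot': array([-3.14037250e+00, -2.81853145e-06,  2.67877936e+00]), 'contact_force': array([ 0.20069818,  0.0408781 , -0.44590448]), 'wrist_torque': array([-0.00183087, -0.01737287,  0.00542818]), 'opening': 1.0004534731090267}
```

View pics/top0.png

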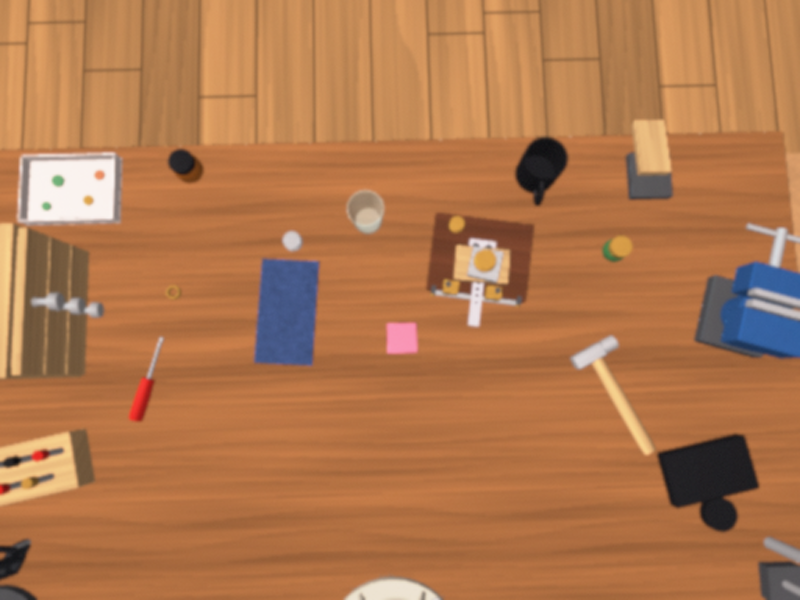

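View pics/side0.png

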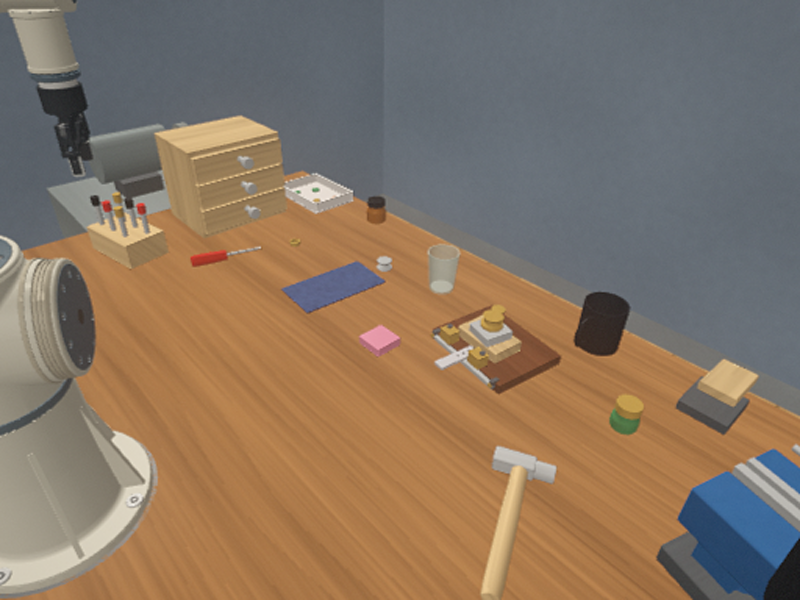

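View crop.

Top view (800×600 px): bed about (480,258), plate tang about (475,310), guides (451,287) and (494,291), pad (288,312). The pink look-alike is at (402,338). In the side view the bed is at (497,345) and the tang at (453,357). Possible confusions for the plate tang are the steel rail (478,297), the grey anvil on the stack (484,262) and the plate end behind the stack (483,243). I choose the holed white strip jutting out at (475,310), and I'll check it in one close crop.

Run:
```python
from h import *
import pickle;a,b=pickle.load(open("f0.pkl","rb"))
p=a["pixels"]; c=p[130:215,265:350][...,::-1]
c1=cv2.resize(c,(590,590),interpolation=cv2.INTER_CUBIC)
cv2.imwrite("pics/c1.png",c1)
hsv=cv2.cvtColor(p,cv2.COLOR_RGB2HSV)
# pad
m=cv2.inRange(hsv,(100,80,40),(130,255,200)); m[:, 300:]=0
k=max(cv2.findContours(m,0,2)[0],key=cv2.contourArea); r=cv2.minAreaRect(k); box=cv2.boxPoints(r)
print("pad",onz(a,*r[0],4),[onz(a,*q,4).round(0)[:2] for q in box])
# bed dark
g=p[130:215,265:350].astype(int)
m=((g.sum(2)<230)).astype(np.uint8)*255
m=cv2.morphologyEx(m,cv2.MORPH_CLOSE,np.ones((15,15)))
k=max(cv2.findContours(m,0,2)[0],key=cv2.contourArea); r=cv2.minAreaRect(k);box=cv2.boxPoints(r)+[265,130]
print("bed",r,[onz(a,*q,20).round(0)[:2] for q in box])
# tang: light low sat rows
for v in range(178,212):
    row=p[v,290:325].astype(float); s=row.min(1); w=np.clip(s-95,0,None)
    if w.sum()>100: u=(w*np.arange(290,325)).sum()/w.sum(); print(v,round(u,2),int(s.max()),(w>30).sum(),onz(a,u,v,26)[:2].round(1))
```

```text
pad [611.88625801 186.41256697   4.        ] [array([521., 245.]), array([715., 232.]), array([705., 127.]), array([511., 142.])]
bed ((42.25743103027344, 33.925743103027344), (61.592803955078125, 46.16972351074219), 5.710593223571777) [array([649., -86.]), array([ 787., -104.]), array([ 763., -286.]), array([ 625., -266.])]
178 311.13 202 16 [ 662.1 -194.1]
179 314.12 179 13 [ 658.9 -202.7]
180 311.54 150 7 [ 656.1 -195. ]
181 305.4 201 8 [ 653.6 -176.8]
182 305.37 221 8 [ 650.7 -176.6]
183 305.31 222 8 [ 647.7 -176.3]
184 305.23 218 8 [ 644.7 -176. ]
185 305.11 217 9 [ 641.8 -175.5]
186 305.0 221 9 [ 638.8 -175. ]
187 303.65 222 8 [ 636.  -170.9]
188 300.81 219 17 [ 633.3 -162.5]
189 300.1 219 20 [ 630.4 -160.3]
190 301.34 224 19 [ 627.3 -163.8]
191 306.19 225 18 [ 624.  -177.9]
192 310.38 223 21 [ 620.7 -190. ]
193 310.85 220 16 [ 617.7 -191.3]
194 308.06 222 14 [ 615. -183.]
195 304.26 225 9 [ 612.3 -171.7]
196 303.86 226 9 [ 609.4 -170.5]
197 303.78 226 8 [ 606.5 -170.1]
198 303.67 226 8 [ 603.6 -169.6]
199 303.54 227 8 [ 600.7 -169.2]
200 303.39 227 8 [ 597.7 -168.6]
201 303.24 227 8 [ 594.8 -168. ]
202 303.14 227 9 [ 591.9 -167.6]
203 303.06 227 9 [ 589.  -167.2]
204 302.97 226 9 [ 586.  -166.9]
205 302.87 226 9 [ 583.1 -166.4]
206 302.8 225 8 [ 580.2 -166.1]
207 302.85 220 8 [ 577.3 -166.1]
208 303.09 183 7 [ 574.3 -166.7]
209 303.79 123 0 [ 571.4 -168.6]
```

View pics/c1.png

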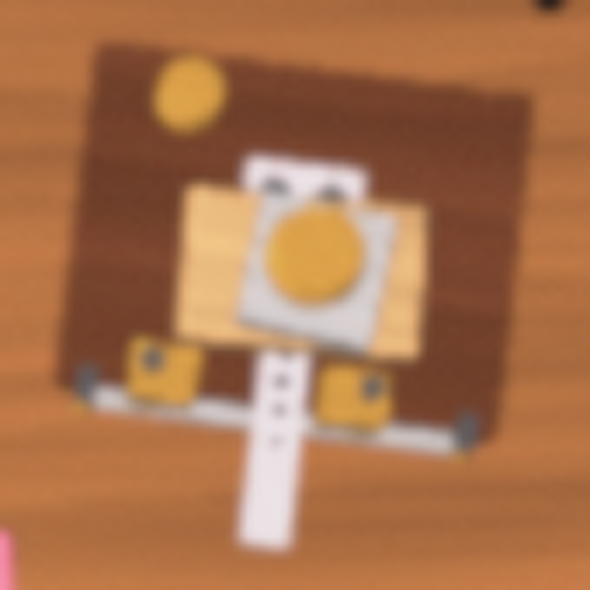

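The crop confirms the tang: a white strip with holes running from (278,350) to (267,548). The guides are at (165,371) and (353,396), and the body's rear edge is at (305,165), beyond the stack. Next I'll measure the gap against the plate line.

Run:
```python
from h import *
import pickle;a,b=pickle.load(open("f0.pkl","rb"))
C=lambda x,y,z:onz(a,265+x/6.94-.5,130+y/6.94-.5,z)[:2]
yaw=-0.131;ex=np.array([np.cos(yaw),np.sin(yaw)]);ey=np.array([-ex[1],ex[0]])
rl,rr=C(92,399,16),C(462,447,16); print("rail",rl,rr)   # ~fence x=-14
L,R=C(203,370,44),C(318,395,20);L2,R2=C(127,365,20),C(392,400,44)
bed=np.array([[649,-86],[787,-104],[763,-286],[625,-266]]);bc=bed.mean(0);print("bedc",bc)
fo=bc-ex*65; print("fence origin",fo)
for n,q in(("Linner",L),("Rinner",R),("Louter",L2),("Router",R2),("gapc",(L+R)/2),("railmid",(rl+rr)/2),("tangend",C(267,549,26)),("tang600",np.array([600.7,-169.2])),("tang583",np.array([583.1,-166.4])),("rearcorners",C(246,157,26)),("",C(368,172,26)),("blockfront",C(298,345,48)),("blockc",C(303,271,48)),("spool",C(190,95,43)),("dome",C(314,256,88))): print(n,q.round(1),"fence:",(np.array([ex,ey])@(q-fo)).round(1))
```

```text
rail [639.44266433 -95.61017499] [ 614.51091037 -252.38256941]
bedc [ 706.  -185.5]
fence origin [ 641.55693535 -177.00933343]
Linner [ 646.6 -140.5] fence: [ 0.2 36.8]
Rinner [ 638.  -191.5] fence: [ -1.7 -14.8]
Louter [ 653.1 -110.8] fence: [ 2.8 67.2]
Router [ 631.8 -218.7] fence: [ -4.2 -42.6]
gapc [ 642.3 -166. ] fence: [-0.7 11. ]
railmid [ 627. -174.] fence: [-14.8   1.1]
tangend [ 572.6 -166.3] fence: [-69.8   1.6]
tang600 [ 600.7 -169.2] fence: [-41.5   2.4]
tang583 [ 583.1 -166.4] fence: [-59.3   2.9]
rearcorners [ 740.5 -164.3] fence: [96.4 25.5]
 [ 732.6 -216.1] fence: [ 95.3 -26.9]
blockfront [ 655.4 -180. ] fence: [14.1 -1.2]
blockc [ 686.5 -183.4] fence: [45.4 -0.5]
spool [ 763.9 -139.7] fence: [116.5  53. ]
dome [ 685.3 -182.4] fence: [44.1  0.3]
```

Call:
{"name": "play_rows", "arguments": {
  "moves": [
    [[0,0,0],[0,0,-0.106],60],
    [[0,0,0],[0,0,-0.106],60],
    [[0,0,0],[0,0,-0.106],60],
    [[-0.026,-0.042,0.008],[0,0,0],60],
    [[-0.026,-0.042,0.008],[0,0,0],60],
    [[-0.026,-0.042,0.008],[0,0,0],60],
    [[-0.026,-0.042,0.008],[0,0,0],60],
    [[-0.026,-0.042,0.008],[0,0,0],60],
    [[-0.026,-0.042,0.008],[0,0,0],60],
    [[-0.026,-0.042,0.008],[0,0,0],60],
    [[-0.026,-0.042,0.008],[0,0,0],60],
    [[-0.026,-0.042,0.008],[0,0,0],60],
    [[-0.026,-0.042,0.008],[0,0,0],60],
    [[-0.026,-0.042,0.008],[0,0,0],60],
    [[-0.026,-0.042,0.008],[0,0,0],60],
    [[-0.026,-0.042,0.008],[0,0,0],60],
    [[-0.026,-0.042,0.008],[0,0,0],60],
    [[0,0,0],[0,0,0],60],
    [[0,0,0],[0,0,0],60]
  ]
}}

```text
clock: 2.0
eef_pos: [553.8, -75.7, 118.6]
tcp_rot: [3.141, -0.001, 2.994]
contact_force: [-0.4, 0.4, -0.1]
opening: 0.601
```

Call:
{"name": "play_rows", "arguments": {
  "moves": [
    [[-0.027,-0.043,0.02],[0,0,0],60],
    [[-0.027,-0.043,0.02],[0,0,0],60],
    [[0,0,0.018],[0,0,0],60],
    [[0,0,0],[0,0,0],60],
    [[0,0,0],[0,0,0],60]
  ]
}}

```text
clock: 2.5
eef_pos: [590.9, -158.2, 64.7]
tcp_rot: [3.141, -0.002, 2.998]
contact_force: [-0.1, 0.1, 1.3]
opening: 0.601
```

Run:
```python
from h import *
s=sense();print(s["eef_pos"],s["tcp_rot"],s["qpos"].round(2))
a=grab_frame("side");p=pix(a,[600,-170,25]);print(p)
u,v=int(p[0]),int(p[1])
c=a["pixels"][v-50:v+50,u-60:u+70][...,::-1]
cv2.imwrite("pics/c2.png",cv2.resize(c,(780,600),interpolation=cv2.INTER_CUBIC))
tcp=s["eef_pos"];print([(pix(a,q)-[u-60,v-50])*6 for q in(tcp,[594,-168,26],[572.6,-165.5,26])])
```

```text
[ 590.91900186 -158.15772052   64.69899416] [ 3.14111558e+00 -1.77973749e-03  2.99792791e+00] [-0.26  0.53  1.78  0.    0.83 -1.69]
[287.06024369 229.58891763]
[array([333.44942623, 231.60627524]), array([348.34170696, 305.35228134]), array([311.81284528, 322.99807255])]
```

View pics/c2.png

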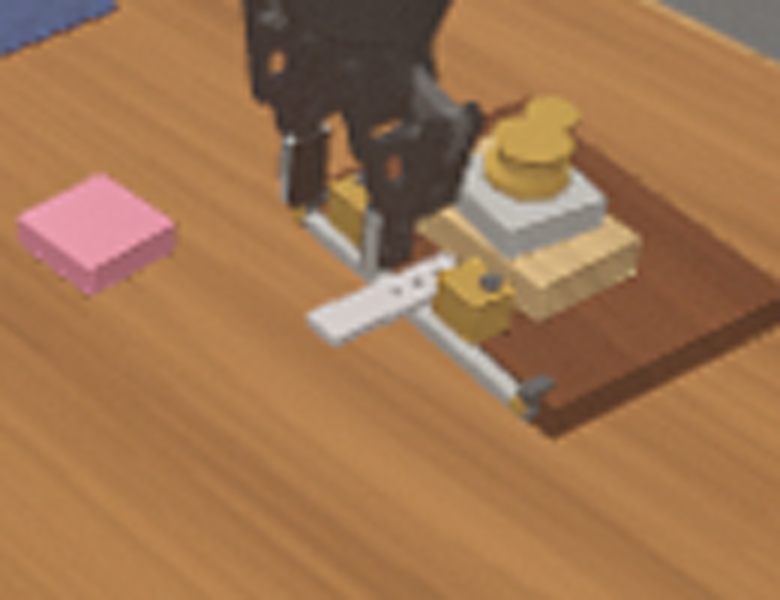

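The crop shows the tang end at (321,331), where I predicted (312,323), and the fingers hovering at +y of the tang. The stack and guides are intact. I'll intersect the two views.

Run:
```python
from h import *
a=grab_frame("side");u0,v0=287-60,229-50
S=lambda x,y,z:onz(a,u0+x/6-.42,v0+y/6-.42,z).round(1)
print("tangend",S(321,331,26),"corners",S(308,321,26),S(335,343,26))
print("guide L inner bottom?",S(362,240,44),"R guide near tang side top",S(440,262,44))
s=sense();print(s["eef_pos"],s["tcp_rot"])
```

```text
tangend [ 572.2 -170.1   26. ] corners [ 572.7 -161.4   26. ] [ 571.  -179.9   26. ]
guide L inner bottom? [ 616.7 -152.    44. ] R guide near tang side top [ 631.9 -186.5   44. ]
[ 591.89435827 -158.41710995   65.75998485] [3.14151944e+00 6.34877387e-04 2.99826931e+00]
```

Call:
{"name": "play_rows", "arguments": {
  "moves": [
    [[-0.0047,-0.0117,0],[0,0,0],60],
    [[0,0,0.02],[0,0,0],60],
    [[0,0,0.02],[0,0,0],60],
    [[0,0,0.012],[0,0,0],60],
    [[0,0,0.008],[0,0,0],60],
    [[0,0,0],[0,0,0],60],
    [[0,0,0],[0,0,0],60],
    [[0,0,0],[0,0,0],60]
  ]
}}

```text
clock: 3.4
eef_pos: [595.4, -172.1, 5.6]
tcp_rot: [-3.141, 0.001, 2.997]
contact_force: [-0.7, -0.5, -0.2]
opening: 0.6
```

Call:
{"name": "play_rows", "arguments": {
  "moves": [
    [[0,0,0],[0,0,0],40],
    [[0,0,0],[0,0,0],32],
    [[0,0,0],[0,0,0],29],
    [[0,0,0],[0,0,0],27],
    [[0,0,0],[0,0,0],25],
    [[0,0,0],[0,0,0],25]
  ],
  "squeeze": 20
}}

```text
clock: 4.0
eef_pos: [594.8, -171.9, 4.8]
tcp_rot: [3.142, 0.0, 2.997]
contact_force: [0.3, 1.9, -0.1]
opening: 0.251
```

Run:
```python
from h import *
a=grab_frame("side");b=grab_frame("top")
c=a["pixels"][199:269,247:337][...,::-1]
d=b["pixels"][165:215,270:335][...,::-1]
o=np.hstack([cv2.resize(c,(450,350),interpolation=cv2.INTER_CUBIC),cv2.resize(d,(345,350),interpolation=cv2.INTER_CUBIC)])
cv2.imwrite("pics/c3.png",o); print(sense()["contact_force"],sense()["opening"])
```

```text
[0.31779601 1.23568128 0.61136534] 0.24707563893262638
```

View pics/c3.png

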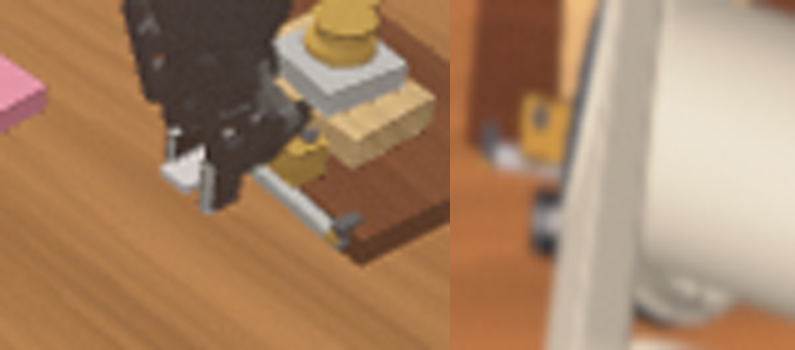

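The fingers straddle the tang (crop, about (190,170)) with only about 1.5 N of side touch. I'll grip now.

Call:
{"name": "play_rows", "arguments": {
  "moves": [
    [[0,0,0],[0,0,0],20],
    [[0,0,0],[0,0,0],10],
    [[0,0,0],[0,0,0],10],
    [[0,0,0],[0,0,0],10],
    [[0,0,0],[0,0,0],10]
  ],
  "squeeze": 80
}}

```text
clock: 4.6
eef_pos: [594.8, -171.9, 5.0]
tcp_rot: [3.142, 0.0, 2.997]
contact_force: [-0.1, 2.9, 5.4]
opening: 0.206
```

Call:
{"name": "play_rows", "arguments": {
  "moves": [
    [[0,0,-0.0005],[0,0,0],10],
    [[0,0,0],[0,0,0],10],
    [[0.001,0,0],[0,0,0],10],
    [[0.001,0,0],[0,0,0],10],
    [[0.001,0,0],[0,0,0],10],
    [[0.001,0,0],[0,0,0],10]
  ],
  "squeeze": 120
}}

```text
clock: 5.2
eef_pos: [591.0, -171.6, 5.2]
tcp_rot: [-3.141, 0.001, 2.997]
contact_force: [4.6, -0.4, -3.0]
opening: 0.195
```

Call:
{"name": "play_rows", "arguments": {
  "moves": [
    [[0.0008,0.001,0],[0,0,0],10],
    [[0.0008,0.001,0],[0,0,0],10],
    [[0.0008,0.001,0],[0,0,0],10],
    [[0.0008,0.001,0],[0,0,0],10],
    [[0.0008,0.001,0],[0,0,0],10]
  ]
}}

```text
clock: 5.7
eef_pos: [587.9, -166.0, 5.3]
tcp_rot: [-3.141, 0.001, 2.997]
contact_force: [4.9, -3.1, -3.3]
opening: 0.199
```

Call:
{"name": "play_rows", "arguments": {
  "moves": [
    [[0.0006,0.001,0],[0,0,0],10],
    [[0.0006,0.001,0],[0,0,0],10],
    [[0.0006,0.001,0],[0,0,0],10],
    [[0.0006,0.001,0],[0,0,0],10],
    [[0.0006,0.001,0],[0,0,0],10]
  ]
}}

```text
clock: 6.2
eef_pos: [585.6, -160.6, 5.3]
tcp_rot: [-3.141, 0.001, 2.997]
contact_force: [2.9, -4.1, -2.6]
opening: 0.197
```

Run:
```python
from h import *
s=sense();print(s["contact_force"],s["wrist_torque"],s["eef_pos"],s["tcp_rot"])
a=grab_frame("top");b=grab_frame("side")
c=a["pixels"][130:200,265:350][...,::-1];d=b["pixels"][180:260,260:350][...,::-1]
cv2.imwrite("pics/c4.png",np.hstack([cv2.resize(c,(425,350),interpolation=cv2.INTER_CUBIC),cv2.resize(d,(375,350),interpolation=cv2.INTER_CUBIC)]))
```

```text
[ 2.86976034 -4.10002997 -2.62650161] [-0.45499764 -0.62269172 -0.29929842] [ 585.61981801 -160.60385552    5.33663509] [-3.14139674e+00  8.26254320e-04  2.99667340e+00]
```

View pics/c4.png

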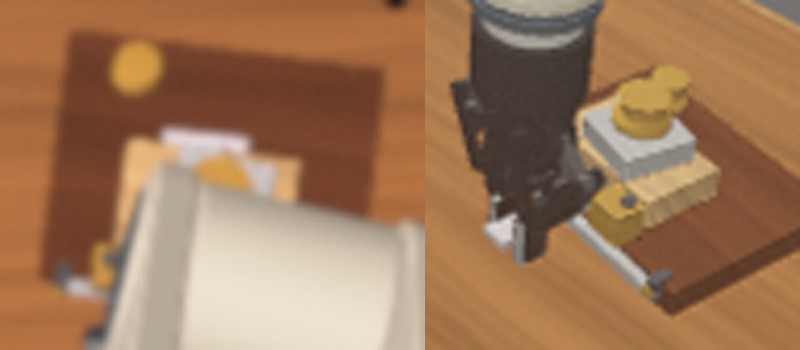

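The gripper and stack are fine. The plate's rear edge runs from (162,129) to (249,141), still square to the fence. It has moved about 10 mm in +y and 11 mm outwards. I'll feel onward in short steps.

Call:
{"name": "play_rows", "arguments": {
  "moves": [
    [[0.001,0,0],[0,0,0],10],
    [[0.001,0,0],[0,0,0],10],
    [[0.001,0,0],[0,0,0],10]
  ]
}}

```text
clock: 6.6
eef_pos: [583.0, -160.1, 5.4]
tcp_rot: [-3.142, 0.001, 2.997]
contact_force: [5.6, -2.0, -1.9]
opening: 0.201
```

Call:
{"name": "play_rows", "arguments": {
  "moves": [
    [[0.0007,0,0],[0,0,0],10],
    [[0.0007,0,0],[0,0,0],10],
    [[0.0006,0,0],[0,0,0],10]
  ]
}}

```text
clock: 6.9
eef_pos: [581.1, -159.8, 5.4]
tcp_rot: [-3.142, 0.001, 2.997]
contact_force: [5.7, -0.9, -3.0]
opening: 0.197
```

Call:
{"name": "play_rows", "arguments": {
  "moves": [
    [[0.0005,0,0],[0,0,0],10],
    [[0.0005,0,0],[0,0,0],10]
  ]
}}

```text
clock: 7.1
eef_pos: [580.2, -159.6, 5.5]
tcp_rot: [-3.142, 0.002, 2.997]
contact_force: [5.4, -2.7, -2.8]
opening: 0.195
```

Call:
{"name": "play_rows", "arguments": {
  "moves": [
    [[0.0005,0,0],[0,0,0],10],
    [[0.0005,0,0],[0,0,0],10]
  ]
}}

```text
clock: 7.3
eef_pos: [579.2, -159.4, 5.5]
tcp_rot: [-3.142, 0.002, 2.997]
contact_force: [5.4, -0.8, -2.5]
opening: 0.198
```

Call:
{"name": "play_rows", "arguments": {
  "moves": [
    [[0.0005,0,0],[0,0,0],10],
    [[0.0005,0,0],[0,0,0],10]
  ]
}}

```text
clock: 7.5
eef_pos: [578.2, -159.3, 5.5]
tcp_rot: [-3.142, 0.002, 2.997]
contact_force: [5.0, -1.0, -2.8]
opening: 0.197
```

Call:
{"name": "play_rows", "arguments": {
  "moves": [
    [[0.0005,0,0],[0,0,0],10],
    [[0.0005,0,0],[0,0,0],10]
  ]
}}

```text
clock: 7.7
eef_pos: [578.0, -159.3, 5.7]
tcp_rot: [-3.141, 0.003, 2.997]
contact_force: [8.5, -1.4, -2.4]
opening: 0.193
```

Call:
{"name": "play_rows", "arguments": {
  "moves": [
    [[0.0005,0,0],[0,0,0],10],
    [[0.0005,0,0],[0,0,0],10]
  ]
}}

```text
clock: 7.9
eef_pos: [577.8, -159.4, 5.9]
tcp_rot: [-3.141, 0.005, 2.997]
contact_force: [10.8, -1.6, -4.2]
opening: 0.193
```

Run:
```python
from h import *
s=sense();print(s["contact_force"],s["wrist_torque"])
```

```text
[10.79163492 -1.55810191 -4.16422279] [-0.24249044 -1.5676904   0.00900392]
```

Call:
{"name": "play_rows", "arguments": {
  "moves": [
    [[-0.001,0,0],[0,0,0],10],
    [[-0.001,0,0],[0,0,0],10],
    [[-0.001,0,0],[0,0,0],10],
    [[0.001,0,0],[0,0,0],10]
  ]
}}

```text
clock: 8.3
eef_pos: [577.9, -159.4, 5.3]
tcp_rot: [-3.142, 0.001, 2.997]
contact_force: [7.6, -1.8, -2.1]
opening: 0.197
```

Run:
```python
from h import *
s=sense();print(s["contact_force"],s["wrist_torque"])
```

```text
[ 7.55948876 -1.75397281 -2.12284496] [-0.23006889 -1.06744823 -0.06995109]
```

The wrist moment about z grew by +0.08 Nm for about 3 N, which matches 25 mm to the −y side. So the −y shoulder is on the right guide and the plate must go to +y. I'll ease back and shift.

Call:
{"name": "play_rows", "arguments": {
  "moves": [
    [[-0.001,0,0],[0,0,0],10],
    [[-0.001,0,0],[0,0,0],10],
    [[0,0.0007,0],[0,0,0],10],
    [[0,0.0007,0],[0,0,0],10],
    [[0,0.0006,0],[0,0,0],10],
    [[0.0005,0,0],[0,0,0],10],
    [[0.0005,0,0],[0,0,0],10]
  ]
}}

```text
clock: 9.0
eef_pos: [578.9, -157.6, 5.2]
tcp_rot: [-3.142, 0.001, 2.997]
contact_force: [1.3, -3.6, -1.0]
opening: 0.195
```

Call:
{"name": "play_rows", "arguments": {
  "moves": [
    [[0.0005,0,0],[0,0,0],10],
    [[0.0005,0,0],[0,0,0],10]
  ]
}}

```text
clock: 9.2
eef_pos: [578.5, -157.4, 5.3]
tcp_rot: [-3.142, 0.002, 2.997]
contact_force: [3.7, -2.5, -2.7]
opening: 0.193
```

Call:
{"name": "play_rows", "arguments": {
  "moves": [
    [[0.0005,0,0],[0,0,0],10],
    [[0.0005,0,0],[0,0,0],10]
  ]
}}

```text
clock: 9.4
eef_pos: [578.2, -157.4, 5.6]
tcp_rot: [-3.141, 0.003, 2.997]
contact_force: [6.9, -2.5, -2.9]
opening: 0.196
```

Run:
```python
from h import *
s=sense();print(s["contact_force"],s["wrist_torque"])
```

```text
[ 6.87398061 -2.53776749 -2.89096541] [-0.35963139 -0.9465242  -0.09614433]
```

Call:
{"name": "play_rows", "arguments": {
  "moves": [
    [[0.0005,0,0],[0,0,0],10],
    [[0.0005,0,0],[0,0,0],10]
  ]
}}

```text
clock: 9.6
eef_pos: [578.1, -157.5, 5.8]
tcp_rot: [-3.141, 0.005, 2.997]
contact_force: [8.5, -2.3, -2.9]
opening: 0.197
```

Run:
```python
from h import *
s=sense();print(s["contact_force"],s["wrist_torque"])
```

```text
[ 8.54773978 -2.34451373 -2.8589593 ] [-0.35310586 -1.3148654  -0.13508537]
```

Now the moment falls with pull (lever about −23 mm), so this time it is the left guide. The gap lies between the two tries, so I'll ease back and shift by −1 mm.

Call:
{"name": "play_rows", "arguments": {
  "moves": [
    [[-0.001,0,0],[0,0,0],10],
    [[-0.001,0,0],[0,0,0],10],
    [[-0.001,0,0],[0,0,0],10],
    [[-0.001,0,0],[0,0,0],10],
    [[0,-0.0006,0],[0,0,0],10],
    [[0,-0.0006,0],[0,0,0],10],
    [[0,-0.0006,0],[0,0,0],10],
    [[0,0,0],[0,0,0],10]
  ]
}}

```text
clock: 10.4
eef_pos: [578.7, -158.7, 5.1]
tcp_rot: [3.141, -0.001, 2.997]
contact_force: [-3.3, 3.5, 5.1]
opening: 0.199
```

Call:
{"name": "play_rows", "arguments": {
  "moves": [
    [[0.0005,0,0],[0,0,0],10],
    [[0.0005,0,0],[0,0,0],10],
    [[0.0005,0,0],[0,0,0],10],
    [[0.0005,0,0],[0,0,0],10]
  ]
}}

```text
clock: 10.8
eef_pos: [578.3, -159.3, 5.3]
tcp_rot: [-3.141, 0.002, 2.997]
contact_force: [2.8, 1.4, -2.6]
opening: 0.198
```

Call:
{"name": "play_rows", "arguments": {
  "moves": [
    [[0.0005,0,0],[0,0,0],10],
    [[0.0005,0,0],[0,0,0],10]
  ]
}}

```text
clock: 11.0
eef_pos: [577.8, -159.5, 5.5]
tcp_rot: [-3.141, 0.003, 2.997]
contact_force: [6.5, 0.1, -2.2]
opening: 0.197
```

Call:
{"name": "play_rows", "arguments": {
  "moves": [
    [[0.0005,0,0],[0,0,0],10],
    [[0.0005,0,0],[0,0,0],10]
  ]
}}

```text
clock: 11.2
eef_pos: [577.7, -159.5, 5.8]
tcp_rot: [-3.141, 0.005, 2.997]
contact_force: [9.8, -0.5, -2.7]
opening: 0.198
```

Run:
```python
from h import *
s=sense();print(s["contact_force"],s["wrist_torque"])
```

```text
[ 9.84821463 -0.45186671 -2.68363023] [ 0.14388851 -1.28700463  0.20626043]
```

Call:
{"name": "play_rows", "arguments": {
  "moves": [
    [[-0.001,0,0],[0,0,0],10],
    [[-0.001,0,0],[0,0,0],10],
    [[-0.001,0,0],[0,0,0],10],
    [[0,0.0006,0],[0,0,0],10],
    [[0,0.0006,0],[0,0,0],10],
    [[0,0,0],[0,0,0],10],
    [[0.0005,0,0],[0,0,0],10],
    [[0.0005,0,0],[0,0,0],10]
  ]
}}

```text
clock: 12.0
eef_pos: [578.3, -158.2, 5.3]
tcp_rot: [-3.141, 0.002, 2.997]
contact_force: [3.6, -2.1, -2.5]
opening: 0.199
```

Call:
{"name": "play_rows", "arguments": {
  "moves": [
    [[0.0005,0,0],[0,0,0],10],
    [[0.0005,0,0],[0,0,0],10]
  ]
}}

```text
clock: 12.2
eef_pos: [578.2, -158.2, 5.6]
tcp_rot: [-3.141, 0.003, 2.997]
contact_force: [7.1, -3.2, -3.0]
opening: 0.194
```

Call:
{"name": "play_rows", "arguments": {
  "moves": [
    [[0.0005,0,0],[0,0,0],10],
    [[0.0005,0,0],[0,0,0],10]
  ]
}}

```text
clock: 12.4
eef_pos: [578.0, -158.2, 5.9]
tcp_rot: [-3.141, 0.005, 2.997]
contact_force: [9.1, -3.4, -3.3]
opening: 0.195
```

Run:
```python
from h import *
s=sense();print(s["contact_force"],s["wrist_torque"],s["eef_pos"])
```

```text
[ 9.05239191 -3.42251634 -3.31280801] [-0.47590384 -1.27648149 -0.02225442] [ 578.01983722 -158.20165185    5.87214501]
```

Call:
{"name": "play_rows", "arguments": {
  "moves": [
    [[-0.0005,0.0003,0],[0,0,0],10],
    [[0,0.0003,0],[0,0,0],10]
  ]
}}

```text
clock: 12.6
eef_pos: [578.1, -157.7, 5.7]
tcp_rot: [-3.141, 0.004, 2.997]
contact_force: [5.2, -5.1, -2.0]
opening: 0.197
```

Run:
```python
from h import *
s=sense();print(s["contact_force"],s["wrist_torque"],s["eef_pos"])
```

```text
[ 5.17814465 -5.05436391 -1.96159645] [-0.62494284 -0.9457264  -0.2011296 ] [ 578.06061808 -157.68138453    5.74836745]
```

Call:
{"name": "play_rows", "arguments": {
  "moves": [
    [[0,0.0003,0],[0,0,0],10],
    [[0,0.0003,0],[0,0,0],10]
  ]
}}

```text
clock: 12.8
eef_pos: [578.1, -157.1, 5.7]
tcp_rot: [-3.141, 0.004, 2.997]
contact_force: [5.9, -5.4, -2.6]
opening: 0.199
```

Run:
```python
from h import *
s=sense();print(s["contact_force"],s["wrist_torque"],s["eef_pos"])
```

```text
[ 5.89028135 -5.38545462 -2.55877734] [-0.61019214 -0.91783753 -0.23780939] [ 578.09555379 -157.13180574    5.73187279]
```

Run:
```python
from h import *
import pickle;a0,_=pickle.load(open("f0.pkl","rb"))
a=grab_frame("top");b=grab_frame("side")
for n,f in(("before",a0),("now",a)):
    p=f["pixels"].astype(float); lo=p.min(2)
    # rear edge of white body: per column subpixel row of 50% crossing (from above)
    e=[]
    for u in range(299,318):
        col=lo[145:168,u]; i=np.argmax(col>130)
        if col.max()>150 and i>0: v=145+i-1+(130-col[i-1])/(col[i]-col[i-1]); e.append((u,v))
    e=np.array(e); P=np.array([onz(f,u,v,26)[:2] for u,v in e])
    print(n,"edge",[tuple(q) for q in P.round(1)])
    # bed rear edge: brown vs orange, R channel
    g=[]
    for u in range(284,330,3):
        col=p[128:150,u,0]; i=np.argmax(col<140); v=128+i-1+(col[i-1]-140)/(col[i-1]-col[i]); g.append(onz(f,u,v,20)[:2])
    g=np.array(g); k=np.polyfit(g[:,1],g[:,0],1); print("bed rear yaw",-np.arctan(k[0]),np.abs(np.polyval(k,g[:,1])-g[:,0]).max())
c=a["pixels"][140:185,280:330][...,::-1];d=b["pixels"][190:240,270:330][...,::-1]
cv2.imwrite("pics/c5.png",np.hstack([cv2.resize(c,(400,360),interpolation=cv2.INTER_CUBIC),cv2.resize(d,(400,360),interpolation=cv2.INTER_CUBIC)]))
```

```text
before edge [(np.float64(738.7), np.float64(-164.4)), (np.float64(740.9), np.float64(-167.5)), (np.float64(741.2), np.float64(-170.4)), (np.float64(740.9), np.float64(-173.4)), (np.float64(740.3), np.float64(-176.3)), (np.float64(739.9), np.float64(-179.3)), (np.float64(739.5), np.float64(-182.2)), (np.float64(738.9), np.float64(-185.2)), (np.float64(738.3), np.float64(-188.1)), (np.float64(737.9), np.float64(-191.1)), (np.float64(737.7), np.float64(-194.0)), (np.float64(737.2), np.float64(-197.0)), (np.float64(736.6), np.float64(-199.9)), (np.float64(736.2), np.float64(-202.9)), (np.float64(735.8), np.float64(-205.8)), (np.float64(735.1), np.float64(-208.8)), (np.float64(734.1), np.float64(-211.7)), (np.float64(731.8), np.float64(-214.5))]
bed rear yaw -0.011752143313629221 22.31475994293828
now edge [(np.float64(718.2), np.float64(-160.6)), (np.float64(720.6), np.float64(-163.7)), (np.float64(721.8), np.float64(-166.7)), (np.float64(722.0), np.float64(-169.6)), (np.float64(721.4), np.float64(-172.6)), (np.float64(720.4), np.float64(-175.5)), (np.float64(719.3), np.float64(-178.4)), (np.float64(718.8), np.float64(-181.4)), (np.float64(712.9), np.float64(-201.8)), (np.float64(712.6), np.float64(-204.8)), (np.float64(711.8), np.float64(-207.7)), (np.float64(711.0), np.float64(-210.6)), (np.float64(710.6), np.float64(-213.6))]
bed rear yaw -0.011983400052794085 22.453317212812635
```

View pics/c5.png

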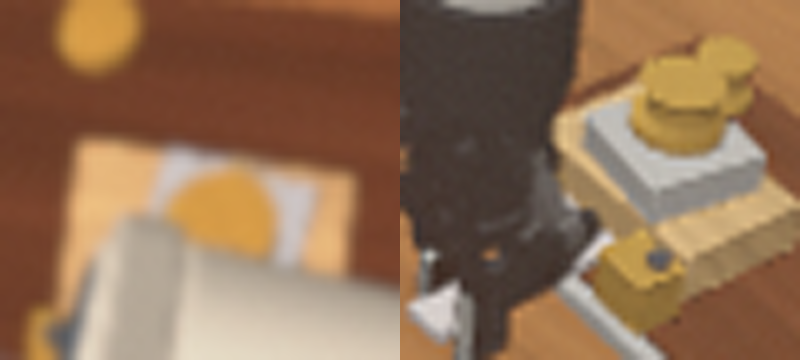

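Run:
```python
from h import *
import pickle;a,_=pickle.load(open("f0.pkl","rb"))
p=a["pixels"].astype(float);lo=p.min(2)
def fit(P,n):
    P=np.array(P)[:,:2]
    for _ in range(4):
        k=np.polyfit(P[:,1],P[:,0],1); r=P[:,0]-np.polyval(k,P[:,1]); P=P[np.abs(r)<max(1.,2*r.std())]
    print(n,"yaw",-np.arctan(k[0]).round(4),len(P),r.std().round(2),"x at y=-176:",np.polyval(k,-176).round(1)); return k
# rail: weighted centroid of bright per column, rows 184-197 skip tang/guides
R=[]
for u in [*range(281,284),*range(293,299),*range(309,311),*range(321,331)]:
    vs=np.arange(184,198);w=np.clip(lo[184:198,u]-110,0,None)
    if w.sum()>80: R.append(onz(a,u,(w*vs).sum()/w.sum(),15))
fit(R,"rail")
r=p[...,0]-0*p[...,1]
G=[]
for u in range(281,338):
    col=p[128:148,u,0]; h=(col[:3].mean()+col[-6:-3].mean())/2 if not 285<u<300 else 140
    j=np.where((col[:-1]>=h)&(col[1:]<h))[0]
    if len(j): i=j[0]; G.append(onz(a,u,128+i+(col[i]-h)/(col[i]-col[i+1]),20))
fit(G,"bed rear")
# tang centre line & edges
T=[]
for v in range(196,207):
    row=lo[v,290:318];w=np.clip(row-110,0,None);T.append(onz(a,(w*np.arange(290,318)).sum()/w.sum(),v,26))
T=np.array(T);k=np.polyfit(T[:,0],T[:,1],1);print("tang yaw",np.arctan(k[0]),"y at 594:",np.polyval(k,594))
# guides brass mask
hsv=cv2.cvtColor(a["pixels"],cv2.COLOR_RGB2HSV)
m=cv2.inRange(hsv,(14,130,120),(28,255,255));m[:176]=0;m[192:]=0;m[:,:282]=0;m[:,324:]=0
print(cv2.connectedComponentsWithStats(m)[2:])
```

```text
rail yaw -0.157 17 0.17 x at y=-176: 627.6
bed rear yaw -0.1494 47 0.42 x at y=-176: 782.3
tang yaw -0.15220573479851535 y at 594: -168.06838435776788
(array([[     0,      0,    512,    384, 196425],
       [   290,    176,      1,      1,      1],
       [   283,    178,     12,     10,     92],
       [   310,    182,     12,     10,     90]], dtype=int32), array([[255.45698867, 191.50661067],
       [290.        , 176.        ],
       [288.40217391, 182.60869565],
       [315.35555556, 186.33333333]]))
```

Fresh fits give the fence a yaw of −0.155 against the tool's −0.1446, so the plate sits about 0.01 rad askew. I'll ease back, turn it square, and test again.

Call:
{"name": "play_rows", "arguments": {
  "moves": [
    [[-0.001,0,0],[0,0,0],10],
    [[-0.001,0,0],[0,0,0],10],
    [[-0.001,0,0],[0,0,0.005],10],
    [[0,0,0],[0,0,0.005],10],
    [[0,0,0],[0,0,0],10],
    [[0.0005,0,0],[0,0,0],10],
    [[0.0005,0,0],[0,0,0],10],
    [[0.0005,0,0],[0,0,0],10]
  ]
}}

```text
clock: 13.7
eef_pos: [578.4, -156.7, 5.2]
tcp_rot: [-3.142, 0.001, 2.987]
contact_force: [2.7, -1.2, -1.5]
opening: 0.199
```

```bash
cat > st.py <<'E'
from h import *
s=sense();y=-.155;F=s["contact_force"];e=s["eef_pos"]-[594.8,-171.9,5];c,n=np.cos(y),np.sin(y)
print("draw %.2f lat %.2f z %.1f | pull %.1f side %.1f Mz %.3f Mx %.2f rot"%(-(c*e[0]+n*e[1]),-n*e[0]+c*e[1],s["eef_pos"][2],c*F[0]+n*F[1],-n*F[0]+c*F[1],s["wrist_torque"][2],s["wrist_torque"][0]),s["tcp_rot"].round(3))
E
python3 st.py
```

```text
draw 18.58 lat 12.44 z 5.2 | pull 2.8 side -0.7 Mz 0.045 Mx -0.00 rot [-3.142e+00  1.000e-03  2.987e+00]
```

Call:
{"name": "play_rows", "arguments": {
  "moves": [
    [[0.0005,0,0],[0,0,0],10],
    [[0.0005,0,0],[0,0,0],10]
  ]
}}

```text
clock: 13.9
eef_pos: [578.2, -156.9, 5.5]
tcp_rot: [-3.141, 0.003, 2.987]
contact_force: [6.0, -0.1, -2.8]
opening: 0.199
```

```bash
python3 st.py
```

```text
draw 18.75 lat 12.29 z 5.5 | pull 5.9 side 0.9 Mz 0.059 Mx -0.04 rot [-3.141e+00  3.000e-03  2.987e+00]
```

Call:
{"name": "play_rows", "arguments": {
  "moves": [
    [[0.0005,0,0],[0,0,0],10],
    [[0.0005,0,0],[0,0,0],10]
  ]
}}

```text
clock: 14.1
eef_pos: [578.0, -157.0, 5.8]
tcp_rot: [-3.141, 0.005, 2.987]
contact_force: [7.9, -1.4, -3.3]
opening: 0.194
```

```bash
python3 st.py
```

```text
draw 18.85 lat 12.13 z 5.8 | pull 8.1 side -0.2 Mz 0.090 Mx -0.23 rot [-3.141  0.005  2.987]
```

The moment again points to the right guide (positive), so the gap is further to +y. I'll ease back and shift +1.5.

Call:
{"name": "play_rows", "arguments": {
  "moves": [
    [[-0.001,0,0],[0,0,0],10],
    [[-0.001,0,0],[0,0,0],10],
    [[-0.001,0,0],[0,0,0],10],
    [[0,0.0008,0],[0,0,0],10],
    [[0,0.0007,0],[0,0,0],10],
    [[0,0,0],[0,0,0],10],
    [[0.0007,0,0],[0,0,0],10],
    [[0.0007,0,0],[0,0,0],10],
    [[0.0006,0,0],[0,0,0],10]
  ]
}}

```text
clock: 15.0
eef_pos: [577.9, -155.2, 5.4]
tcp_rot: [-3.142, 0.002, 2.987]
contact_force: [6.4, -1.3, -1.7]
opening: 0.197
```

```bash
python3 st.py
```

```text
draw 19.29 lat 13.91 z 5.4 | pull 6.5 side -0.3 Mz -0.102 Mx -0.22 rot [-3.142e+00  2.000e-03  2.987e+00]
```

Call:
{"name": "play_rows", "arguments": {
  "moves": [
    [[0.0005,0,0],[0,0,0],10],
    [[0.0005,0,0],[0,0,0],10]
  ]
}}

```text
clock: 15.2
eef_pos: [577.3, -155.0, 5.5]
tcp_rot: [-3.142, 0.003, 2.987]
contact_force: [6.4, -1.8, -3.3]
opening: 0.197
```

```bash
python3 st.py
```

```text
draw 19.88 lat 13.96 z 5.5 | pull 6.6 side -0.8 Mz -0.082 Mx -0.17 rot [-3.142e+00  3.000e-03  2.987e+00]
```

Draw has reached 19.9 with the pull flat at 6.5 N, so the shoulder appears to be entering the gap. I'll continue gently.

Call:
{"name": "play_rows", "arguments": {
  "moves": [
    [[0.0005,0,0],[0,0,0],10],
    [[0.0005,0,0],[0,0,0],10]
  ]
}}

```text
clock: 15.4
eef_pos: [576.3, -154.8, 5.5]
tcp_rot: [3.142, 0.003, 2.987]
contact_force: [6.6, -1.5, -1.6]
opening: 0.195
```

Call:
{"name": "play_rows", "arguments": {
  "moves": [
    [[0.0005,0,0],[0,0,0],10],
    [[0.0005,0,0],[0,0,0],10]
  ]
}}

```text
clock: 15.6
eef_pos: [575.4, -154.7, 5.6]
tcp_rot: [-3.142, 0.003, 2.987]
contact_force: [6.0, -1.2, -3.1]
opening: 0.199
```

```bash
python3 st.py
```

```text
draw 21.82 lat 13.98 z 5.6 | pull 6.1 side -0.2 Mz -0.020 Mx -0.18 rot [-3.142e+00  3.000e-03  2.987e+00]
```

Call:
{"name": "play_rows", "arguments": {
  "moves": [
    [[0.0008,0,0],[0,0,0],10],
    [[0.0008,0,0],[0,0,0],10],
    [[0.0008,0,0],[0,0,0],10],
    [[0.0008,0,0],[0,0,0],10]
  ]
}}

```text
clock: 16.0
eef_pos: [572.0, -154.1, 5.5]
tcp_rot: [3.142, 0.002, 2.987]
contact_force: [4.6, -0.7, -2.0]
opening: 0.198
```

Call:
{"name": "play_rows", "arguments": {
  "moves": [
    [[0.001,0,0],[0,0,0],10],
    [[0.001,0,0],[0,0,0],10],
    [[0.001,0,0],[0,0,0],10],
    [[0.001,0,0],[0,0,0],10]
  ]
}}

```text
clock: 16.4
eef_pos: [568.3, -153.6, 5.6]
tcp_rot: [3.142, 0.003, 2.987]
contact_force: [6.2, -0.1, -2.1]
opening: 0.199
```

```bash
python3 st.py
```

```text
draw 29.02 lat 14.03 z 5.6 | pull 6.1 side 0.9 Mz -0.033 Mx -0.10 rot [3.142e+00 3.000e-03 2.987e+00]
```

Call:
{"name": "play_rows", "arguments": {
  "moves": [
    [[0.001,0,0],[0,0,0],10],
    [[0.001,0,0],[0,0,0],10],
    [[0.001,0,0],[0,0,0],10],
    [[0.001,0,0],[0,0,0],10],
    [[0.001,0,0],[0,0,0],10],
    [[0.001,0,0],[0,0,0],10]
  ]
}}

```text
clock: 17.0
eef_pos: [562.2, -152.6, 5.6]
tcp_rot: [3.142, 0.002, 2.987]
contact_force: [5.1, -0.5, -1.3]
opening: 0.202
```

```bash
python3 st.py
```

```text
draw 35.15 lat 14.03 z 5.6 | pull 5.2 side 0.3 Mz 0.043 Mx -0.04 rot [3.142e+00 2.000e-03 2.987e+00]
```

Call:
{"name": "play_rows", "arguments": {
  "moves": [
    [[0.0015,0,0],[0,0,0],10],
    [[0.002,0,0],[0,0,0],10],
    [[0.002,0,0],[0,0,0],10],
    [[0.002,0,0],[0,0,0],10],
    [[0.002,0,0],[0,0,0],10],
    [[0.002,0,0],[0,0,0],10]
  ]
}}

```text
clock: 17.6
eef_pos: [551.0, -150.9, 5.7]
tcp_rot: [-3.142, 0.003, 2.987]
contact_force: [6.2, -1.6, -1.9]
opening: 0.2
```

```bash
python3 st.py
```

```text
draw 46.53 lat 14.02 z 5.7 | pull 6.4 side -0.6 Mz 0.012 Mx -0.12 rot [-3.142e+00  3.000e-03  2.987e+00]
```

Call:
{"name": "play_rows", "arguments": {
  "moves": [
    [[0.003,0,0],[0,0,0],10],
    [[0.003,0,0],[0,0,0],10],
    [[0.003,0,0],[0,0,0],10],
    [[0.003,0,0],[0,0,0],10],
    [[0.003,0,0],[0,0,0],10]
  ]
}}

```text
clock: 18.1
eef_pos: [536.4, -148.6, 5.8]
tcp_rot: [-3.142, 0.003, 2.987]
contact_force: [4.5, -0.7, -0.1]
opening: 0.199
```

```bash
python3 st.py
```

```text
draw 61.32 lat 13.96 z 5.8 | pull 4.6 side -0.0 Mz -0.056 Mx -0.01 rot [-3.142e+00  3.000e-03  2.987e+00]
```

Call:
{"name": "play_rows", "arguments": {
  "moves": [
    [[0.003,0,0],[0,0,0],10],
    [[0.003,0,0],[0,0,0],10],
    [[0.003,0,0],[0,0,0],10],
    [[0.003,0,0],[0,0,0],10],
    [[0.003,0,0],[0,0,0],10],
    [[0.003,0,0],[0,0,0],10]
  ]
}}

```text
clock: 18.7
eef_pos: [516.7, -145.7, 5.2]
tcp_rot: [3.142, -0.0, 2.987]
contact_force: [2.8, -0.6, -0.5]
opening: 0.199
```

```bash
python3 st.py
```

```text
draw 81.23 lat 13.84 z 5.2 | pull 2.8 side -0.1 Mz -0.029 Mx 0.02 rot [ 3.142 -0.     2.987]
```

Call:
{"name": "play_rows", "arguments": {
  "moves": [
    [[0.003,0,0],[0,0,0],10],
    [[0.003,0,0],[0,0,0],10],
    [[0.003,0,0],[0,0,0],10],
    [[0.003,0,0],[0,0,0],10],
    [[0.003,0,0],[0,0,0],10],
    [[0.003,0,0],[0,0,0],10]
  ]
}}

```text
clock: 19.3
eef_pos: [498.7, -142.9, 5.1]
tcp_rot: [3.142, -0.001, 2.987]
contact_force: [0.2, -0.4, -0.9]
opening: 0.198
```

```bash
python3 st.py
```

```text
draw 99.45 lat 13.83 z 5.1 | pull 0.3 side -0.4 Mz -0.025 Mx -0.08 rot [ 3.142e+00 -1.000e-03  2.987e+00]
```

Call:
{"name": "play_rows", "arguments": {
  "moves": [
    [[0.003,0,0],[0,0,0],10],
    [[0.003,0,0],[0,0,0],10],
    [[0.003,0,0],[0,0,0],10],
    [[0.003,0,0],[0,0,0],10],
    [[0.003,0,0],[0,0,0],10],
    [[0.003,0,0],[0,0,0],10],
    [[0.003,0,0],[0,0,0],10],
    [[0,0,0],[0,0,0],10],
    [[0,0,0],[0,0,0],10],
    [[0,0,0],[0,0,0],10]
  ]
}}

```text
clock: 20.3
eef_pos: [478.7, -139.8, 5.3]
tcp_rot: [-3.142, 0.0, 2.987]
contact_force: [0.3, 0.6, -1.0]
opening: 0.202
```

```bash
python3 st.py
python3 - <<'E'
from h import *
a=grab_frame("side");b=grab_frame("top")
d=a["pixels"][180:270,235:345][...,::-1];c=b["pixels"][130:220,265:345][...,::-1]
cv2.imwrite("pics/c6.png",np.hstack([cv2.resize(c,(350,394),interpolation=cv2.INTER_CUBIC),cv2.resize(d,(440,394),interpolation=cv2.INTER_CUBIC)]))
E
```

```text
draw 119.70 lat 13.79 z 5.3 | pull 0.2 side 0.6 Mz 0.034 Mx -0.01 rot [-3.142  0.     2.987]
```

View pics/c6.png

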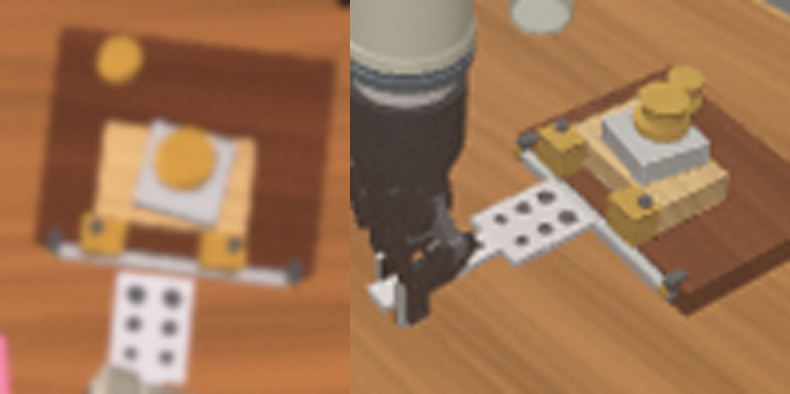

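The plate is out through the gap with its rear edge about 24 mm in front of the fence, and the stack stands on the bed behind the guides. I'll back off a little more and lift.

Call:
{"name": "play_rows", "arguments": {
  "moves": [
    [[0.004,0,0],[0,0,0],10],
    [[0.007,0,0],[0,0,0],10],
    [[0.007,0,0],[0,0,0],10],
    [[0.005,0,0],[0,0,0],10],
    [[0.002,0,-0.003],[0,0,0],10],
    [[0,0,-0.008],[0,0,-0.02],10],
    [[0,0,-0.014],[0,0,-0.02],10],
    [[0,0,-0.015],[0,0,-0.02],10],
    [[0,0,-0.015],[0,0,-0.015],10],
    [[0,0,-0.015],[0,0,0],10],
    [[0,0,-0.006],[0,0,0],10],
    [[0,0,-0.002],[0,0,0],10],
    [[0,0,0],[0,0,0],10]
  ]
}}

```text
clock: 21.7
eef_pos: [453.9, -135.9, 83.4]
tcp_rot: [-3.142, 0.0, 3.062]
contact_force: [0.1, 1.1, -1.5]
opening: 0.199
```

Run:
```python
from h import *
s=sense();e=s["eef_pos"];w=s["tcp_rot"][2]
import pickle;a,b=pickle.load(open("f0.pkl","rb"))
for n,f in(("top",a),("side",b)):
    hsv=cv2.cvtColor(f["pixels"],cv2.COLOR_RGB2HSV);m=cv2.inRange(hsv,(100,80,40),(130,255,200))
    m[:,:150]=0;m[:,255:]=0
    k=max(cv2.findContours(m,0,2)[0],key=cv2.contourArea)
    P=np.array([onz(f,*q[0].astype(float),4)[:2] for q in k],np.float32);r=cv2.minAreaRect(P);print(n,"pad",r)
t=np.array([612,186.4]);y=-.08
g=t-60*np.array([np.cos(y),np.sin(y)]);d=g-e[:2]
print(e,w,"target",g,"tool dx,dy",d@[np.cos(w),np.sin(w)],d@[np.sin(w),-np.cos(w)])
```

```text
top pad ((612.8500366210938, 186.11907958984375), (103.60775756835938, 193.1269073486328), 85.48299407958984)
side pad ((671.8229370117188, 205.60391235351562), (76.33621978759766, 156.202392578125), 44.21104431152344)
[ 453.87198056 -135.88897645   83.35669692] 3.062081672247265 target [552.19189762 191.19488164] tool dx,dy -72.0299269344892 333.85976986880064
```

Call:
{"name": "play_rows", "arguments": {
  "moves": [
    [[-0.002,0.01,0],[0,0,0],10],
    [[-0.004,0.02,0],[0,0,0],10],
    [[-0.007,0.03,0],[0,0,0],10],
    [[-0.007,0.03,0],[0,0,0],10],
    [[-0.007,0.03,0],[0,0,0],10],
    [[-0.007,0.03,0],[0,0,0],10],
    [[-0.007,0.03,0],[0,0,0],10],
    [[-0.007,0.03,0],[0,0,0],10],
    [[-0.007,0.03,0],[0,0,0],10],
    [[-0.007,0.03,0],[0,0,0],10],
    [[-0.007,0.03,0],[0,0,0],10],
    [[-0.004,0.02,0.01],[0,0,0],10],
    [[-0.002,0.01,0.01],[0,0,0],10],
    [[0,0.004,0.01],[0,0,0],10],
    [[0,0,0],[0,0,0],10],
    [[0,0,0],[0,0,0],10]
  ]
}}

```text
clock: 23.3
eef_pos: [554.3, 190.0, 52.4]
tcp_rot: [-3.141, -0.002, 3.061]
contact_force: [0.7, -0.4, -0.4]
opening: 0.201
```

Run:
```python
from h import *
s=sense();print(s["eef_pos"],s["tcp_rot"])
a=grab_frame("side");b=grab_frame("top")
d=a["pixels"][145:215,165:265][...,::-1];c=b["pixels"][150:245,150:225][...,::-1]
cv2.imwrite("pics/c7.png",np.hstack([cv2.resize(c,(300,380),interpolation=cv2.INTER_CUBIC),cv2.resize(d,(500,380),interpolation=cv2.INTER_CUBIC)]))
```

```text
[554.27345194 189.98032157  52.42675294] [-3.14061008e+00 -1.84645675e-03  3.06116418e+00]
```

View pics/c7.png

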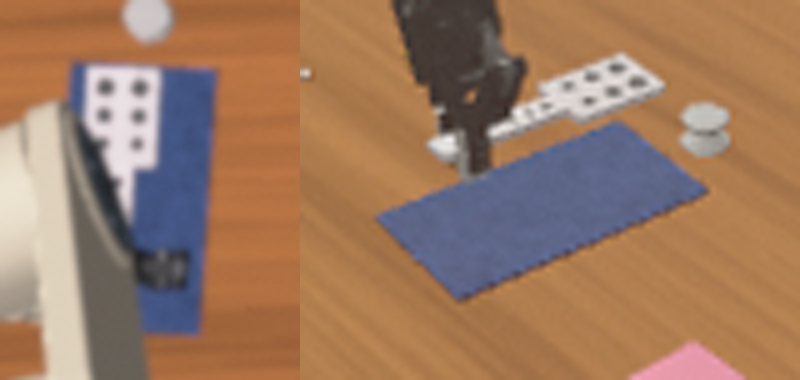

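The plate is held level over the pad. In the top crop its rear edge is at (124,67) and the tang passes under the hand. I'll compute its pose at its height, and the pad's pose from both views.

Run:
```python
from h import *
a=grab_frame("side");b=grab_frame("top");s=sense();e=s["eef_pos"]
T=lambda x,y,z:onz(b,150+x/4-.4,150+y/4-.4,z)[:2].round(1)
S=lambda x,y,z:onz(a,165+x/5-.4,145+y/5.43-.4,z)[:2].round(1)
z=e[2]+18
for zz in(z,z+3): print("top rear L,R",T(88,66,zz),T(161,68,zz),"shoulderR",T(158,168,zz),"side rear",S(622,54,zz),S(664,88,zz),"tang end",S(428,148,zz))
P=[S(377,216,4),S(460,300,4),S(708,190,4),S(618,122,4)];print(P,np.mean(P,0))
P=[T(72,63,4),T(216,69,4),T(200,334,4)];print(P,(P[0]+P[2])/2)
```

```text
top rear L,R [699.8 205.6] [696.9 154.1] shoulderR [625.8 156.8] side rear [856.9  65.3] [845.8  16.4] tang end [676.3  67.2]
top rear L,R [699.2 205. ] [696.3 153.6] shoulderR [625.4 156.3] side rear [852.6  61.7] [841.6  13. ] tang end [672.9  63.6]
[array([671. , 111.5]), array([652.4,   9. ]), array([864.3, -15.7]), array([879.9,  83.9])] [766.9    47.175]
[array([715.7, 232.2]), array([708.2, 124.3]), array([510.5, 138.4])] [613.1 185.3]
```

Run:
```python
from h import *
a=grab_frame("side");e=sense()["eef_pos"];z=e[2]+21
S=lambda x,y,z:onz(a,165+(x-300)/5-.4,145+y/5.43-.4,z)[:2].round(1)
print("side rear",S(622,54,z),S(664,88,z),"tang end",S(428,148,z),S(442,160,z))
P=[S(377,216,4),S(460,300,4),S(708,190,4),S(618,122,4)];print(P,np.mean(P,0))
```

```text
side rear [694.6 197. ] [688.2 144.6] tang end [528.6 187.9] [527.7 171. ]
[array([518.5, 243.5]), array([509.2, 133.5]), array([706.8, 120.4]), array([713.5, 227.1])] [612.    181.125]
```

Both views agree to within a few mm: the plate is level, about 3 mm to −y of the pad centre, with yaw −0.055 against the pad's −0.075. I'll correct, lower, then tip the wide end down on to the felt.

Call:
{"name": "play_rows", "arguments": {
  "moves": [
    [[0,0.0045,0.01],[0,0,0.02],10],
    [[0,0,0.015],[0,0,0],10],
    [[0,0,0.012],[0,0,0],10],
    [[0,0,0.006],[0,0,0],10],
    [[0,0,0.002],[0,0,0],10],
    [[0,0,0],[0,0.02,0],10],
    [[0,0,0],[0,0.02,0],10],
    [[0,0,0],[0,0.02,0],10],
    [[0,0,0],[0,0,0],10]
  ]
}}

```text
clock: 24.45
eef_pos: [556.6, 195.7, 8.7]
tcp_rot: [3.141, -0.06, 3.041]
contact_force: [-0.2, 0.6, -0.6]
opening: 0.199
```

Call:
{"name": "play_rows", "arguments": {
  "moves": [
    [[0,0,0],[0,0.01,0],10],
    [[0,0,0],[0,0.01,0],10]
  ]
}}

```text
clock: 24.65
eef_pos: [555.4, 195.5, 8.4]
tcp_rot: [3.142, -0.081, 3.042]
contact_force: [0.1, 0.1, -1.3]
opening: 0.195
```

Run:
```python
from h import *
s=sense();print(s["contact_force"],s["wrist_torque"],s["eef_pos"],s["tcp_rot"])
```

```text
[ 0.0575606   0.08992473 -1.28520591] [-0.00054631  0.06029059 -0.02074952] [555.42116183 195.53897985   8.35031553] [ 3.14157869 -0.08069664  3.04177761]
```

Call:
{"name": "play_rows", "arguments": {
  "moves": [
    [[0,0,0],[0,0.01,0],10],
    [[0,0,0],[0,0.01,0],10]
  ]
}}

```text
clock: 24.85
eef_pos: [555.5, 195.6, 8.3]
tcp_rot: [3.142, -0.101, 3.042]
contact_force: [-0.3, 0.1, 0.1]
opening: 0.197
```

Run:
```python
from h import *
s=sense();print(s["contact_force"],s["wrist_torque"],s["eef_pos"],s["tcp_rot"])
```

```text
[-0.32993313  0.06035409  0.10112501] [0.06083276 0.04895934 0.02847479] [555.49439142 195.5830224    8.26120729] [ 3.14157499 -0.10078622  3.04184789]
```

Call:
{"name": "play_rows", "arguments": {
  "moves": [
    [[0,0,0.001],[0,0,0],10],
    [[0,0,0.001],[0,0,0],10],
    [[0,0,0],[0,0,0],10]
  ]
}}

```text
clock: 25.15
eef_pos: [555.0, 195.5, 6.0]
tcp_rot: [-3.141, -0.1, 3.042]
contact_force: [0.8, 1.2, -0.9]
opening: 0.199
```

Run:
```python
from h import *
s=sense();print(s["contact_force"],s["wrist_torque"],s["eef_pos"],s["tcp_rot"])
```

```text
[ 0.77823289  1.15532036 -0.93047009] [-0.01038182  0.054681    0.02234506] [555.02818232 195.52796337   6.00673369] [-3.14140064 -0.10035042  3.04182676]
```

Call:
{"name": "play_rows", "arguments": {
  "moves": [
    [[0,0,0.001],[0,0,0],10],
    [[0,0,0.001],[0,0,0],10],
    [[0,0,0],[0,0,0],10]
  ]
}}

```text
clock: 25.45
eef_pos: [555.2, 195.6, 5.1]
tcp_rot: [3.142, -0.1, 3.042]
contact_force: [-2.9, -1.1, 9.0]
opening: 0.2
```

Run:
```python
from h import *
s=sense();print(s["contact_force"],s["wrist_torque"],s["eef_pos"],s["tcp_rot"])
```

```text
[-2.90408056 -1.06518438  8.95834267] [-0.15865729  0.45199444 -0.01276947] [555.20760954 195.61944364   5.08924853] [ 3.14155907 -0.09985111  3.04190813]
```

Call:
{"name": "play_rows", "arguments": {
  "moves": [
    [[0,0,-0.0015],[0,0.006,0],10],
    [[0,0,0],[0,0.006,0],10],
    [[0,0,0],[0,0,0],10]
  ]
}}

```text
clock: 25.75
eef_pos: [555.4, 195.6, 5.7]
tcp_rot: [3.142, -0.112, 3.042]
contact_force: [-0.0, -0.2, -0.8]
opening: 0.198
```

Run:
```python
from h import *
s=sense();print(s["contact_force"],s["wrist_torque"],s["eef_pos"],s["tcp_rot"])
```

```text
[-0.03231036 -0.17858965 -0.80869369] [ 0.08232602 -0.01859507  0.01559874] [555.39325845 195.61223687   5.65035212] [ 3.14152648 -0.11209404  3.04179554]
```

Call:
{"name": "play_rows", "arguments": {
  "moves": [
    [[0,0,0],[0,0.006,0],10],
    [[0,0,0],[0,0.006,0],10],
    [[0,0,0],[0,0,0],10]
  ]
}}

```text
clock: 26.05
eef_pos: [555.3, 195.6, 5.6]
tcp_rot: [-3.142, -0.124, 3.042]
contact_force: [0.5, 0.0, 1.2]
opening: 0.199
```

Run:
```python
from h import *
s=sense();print(s["contact_force"],s["wrist_torque"],s["eef_pos"],s["tcp_rot"])
```

```text
[0.48542411 0.01203598 1.18271386] [-0.00306669 -0.09767832  0.01091582] [555.31020815 195.59739303   5.64009887] [-3.14158767 -0.12440667  3.04173317]
```

The moment has swung negative (−0.10 Nm) with about 1 N upward, so the wide end now rests on the felt. I'll ease the grip and open slowly.

Call:
{"name": "play_rows", "arguments": {
  "moves": [
    [[0,0,0],[0,0,0],15],
    [[0,0,0],[0,0,0],18],
    [[0,0,0],[0,0,0],19],
    [[0,0,0],[0,0,0],20],
    [[0,0,0],[0,0,0],21],
    [[0,0,0],[0,0,0],22],
    [[0,0,0],[0,0,0],24],
    [[0,0,0],[0,0,0],26],
    [[0,0,0],[0,0,0],30],
    [[0,0,0],[0,0,0],30]
  ],
  "squeeze": 20
}}

```text
clock: 27.05
eef_pos: [555.2, 195.6, 5.7]
tcp_rot: [-3.142, -0.124, 3.042]
contact_force: [0.7, -0.3, -0.3]
opening: 0.301
```

Run:
```python
from h import *
s=sense();print(s["contact_force"],s["wrist_torque"],s["eef_pos"],s["opening"])
a=grab_frame("side")
cv2.imwrite("pics/c8.png",cv2.resize(a["pixels"][135:215,165:265][...,::-1],(700,560),interpolation=cv2.INTER_CUBIC))
```

```text
[ 0.74727944 -0.26578986 -0.30735319] [-0.02259591 -0.07129655 -0.00486075] [555.20370432 195.60845551   5.73033883] 0.3009731542778316
```

View pics/c8.png

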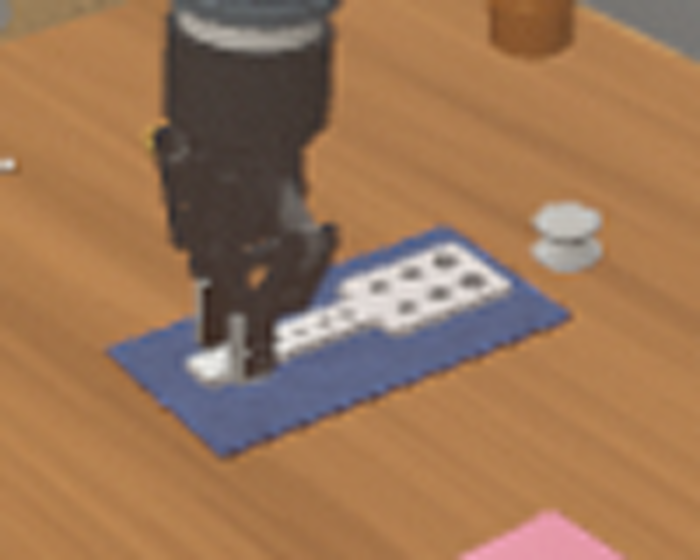

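The plate lies flat on the felt (tang end at (200,368), wide end at (480,262)) with the fingers clear of it. I'll open wider and go up.

Call:
{"name": "play_rows", "arguments": {
  "moves": [
    [[0,0,0],[0,0,0],45],
    [[0,0,0],[0,0,0],55],
    [[0,0,0],[0,0,0],55],
    [[0,0,-0.01],[0,0,0],55],
    [[0,0,-0.02],[0,0,0],55],
    [[0,0,-0.03],[0,0,0],55],
    [[0.01,0,-0.04],[0,-0.06,0],55],
    [[0.03,0,-0.04],[0,-0.06,0],55],
    [[0.04,0,-0.04],[0,0,0],55],
    [[0.04,0,-0.03],[0,0,0],55],
    [[0.04,0,0],[0,0,0],55],
    [[0.04,0,0],[0,0,0],55],
    [[0.03,0,0],[0,0,0],55],
    [[0,0,0],[0,0,0],55],
    [[0,0,0],[0,0,0],55]
  ]
}}

```text
clock: 28.6
eef_pos: [346.5, 216.8, 215.1]
tcp_rot: [3.141, -0.002, 3.043]
contact_force: [0.9, -0.6, -0.0]
opening: 0.548
```

Run:
```python
from h import *
b=grab_frame("top");a=grab_frame("side")
p=b["pixels"]
hsv=cv2.cvtColor(p,cv2.COLOR_RGB2HSV)
m=cv2.inRange(hsv,(100,80,40),(130,255,200));m[:,300:]=0
m2=(p.min(2)>140).astype(np.uint8)*255;m2[:,:155]=0;m2[:,212:]=0;m2[:163]=0;m2[240:]=0
def rect(m,z):
    k=np.vstack([c for c in cv2.findContours(m,0,2)[0] if cv2.contourArea(c)>20])
    return cv2.minAreaRect(np.array([onz(b,*q[0].astype(float),z)[:2] for q in k],np.float32))
print("pad",rect(m,4));print("plate",rect(m2,10),sense()["eef_pos"])
c=p[130:245,150:345][...,::-1];d=a["pixels"][140:270,175:345][...,::-1]
cv2.imwrite("pics/c9.png",np.hstack([cv2.resize(c,(440,260),interpolation=cv2.INTER_CUBIC),cv2.resize(d,(340,260),interpolation=cv2.INTER_CUBIC)]))
```

```text
pad ((612.8500366210938, 186.11907958984375), (103.60775756835938, 193.1269073486328), 85.48299407958984)
plate ((617.3045043945312, 186.6327362060547), (53.55796813964844, 163.719970703125), 88.44050598144531) [347.3563738  216.81016865 214.73425166]
```

View pics/c9.png

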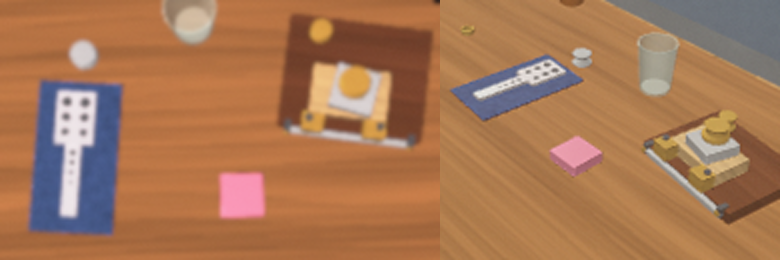

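The plate lies flat and is about 4.5 mm along, 0.5 mm across and 0.05 rad off the pad, so I'm handing in. The stack is upright and nothing is touching the robot.

```bash
python3 -c "
from rig import *
print(sign_off())"
```

```text
the job is handed in; nothing more can be done
None
```

The plate was drawn out from under the stack by its tang and now lies flat on the blue felt pad. I handed the job in at about 29 s; no verdict is reported.

- **Drawing:** Four tries butted on a guide at about 18.5 mm of draw. I eased back and shifted sideways after each, and once turned the plate 0.01 rad to square it. The highest pull I read was about 11 N, friction included. The plate went through at 14 mm to the +y side.
- **Plate:** In the top view its middle is about 4.5 mm along and 0.5 mm across from the pad's middle, and its length is about 0.05 rad off.
- **Stack and the rest:** The stack stands on the bed behind the guides and looks upright. I did not measure its offsets or tilt numerically. The spool, cup, glass and ring showed no visible change in the crops. The hammer and driver were outside the last pictures, but the arm never went near them. The gripper is open and well clear.
- **Disagreements:**
  - The two cameras differed by about 4 mm on the plate's and pad's y.
  - The wrist moment once pointed to the wrong guide, which cost two extra tries.
- **The laying down:** The fingers reach about 15 mm below the plate, so I could not lower the tang all the way. I rested the wide end on the felt first and let the tang settle the last 15 mm or so as the fingers opened slowly.

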